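Get the oil bottle out from behind the glassware

ROBOT

A 6-joint arm with a two-finger parallel gripper is mounted at the origin on a cart in front of the work surface, level with it; the furniture and walls round the work are solid. World frame = base frame: x ahead of the robot, y to its left, z up, the work surface at z = 0. Lengths are in mm, angles in rad, forces in N, time in s.
With the tool pointing down it reaches from about 325 to 900 mm from the base axis. Payload 6.1 kg.
Tool frame: the origin (TCP) lies on the mounting face of the last link; the fingertips stand 182 mm ahead of it and the grasp point (between the pads) lies 164 mm ahead of it; z points along the fingers, y is the line along which they close (so a half turn about z gives the same grasp; the last joint's range is limited). The gripper opens to 87 mm and grips with 3 to 60 N. Pads are 19 mm wide; open, the fingers measure 117 mm over their backs; the gripper's body (75 mm by 190 mm) begins 51 mm behind the grasp point.
Start: joints at [0.98, 0.22, 1.526, -0, 1.395, -0.126], TCP at [280.15, 558.689, 404.738] pointing down, gripper open.
Joint ranges: [-2.98, 2.98], [-0.91, 2.08], [0.09, 2.57], [-1.24, 4.39], [0.2, 2.65], [-2.68, 2.68]. Speed limits (rad/s): [2.57, 2.57, 3.01, 3.14, 3.14, 3.14].

INTERFACE

Orientations are given as a rotation vector (axis times angle).
In Python, from workcell import ctrl gives the robot as it stands. Calls block until the motion is done:
- ctrl.movep(position, orientation): joint-space move of the TCP to a pose.
- ctrl.line_to(position, rotation=None, rate=150, stop_force=None): straight line of the TCP; rotation=None keeps the orientation; rate is the mean speed in mm/s. With stop_force (N) it stops when the force on the tool has changed by that much, and returns True; else False.
- ctrl.move_joints(angles): joint-space move.
- ctrl.let_go() and ctrl.gripper_close(newtons=None): open the fingers fully, or close them until they stop; newtons is the grip in N (None keeps the last).
- ctrl.sleep(seconds).
- ctrl.ik(position, orientation): joint angles nearest the present ones, or None.
- ctrl.sense(): the state.
- ctrl.snapshot(name): name is "scene" or "top" or "wrist"; returns (picture, depth): 420x560x3 uint8, red, green, blue; 420x560 float32, mm along the optical axis (not along the pixel's ray), 0 where there is no reading.
- ctrl.camera_info(name): a dict with "K" (3x3 intrinsics, pixels), "R" (3x3) and "t" (3): a world point X has camera coordinates R X + t. Camera axes: x right, y down, z forward; pixel columns grow to the right and rows downward; lengths in mm; the calibration is good to about 2 mm. A picture is of the moment at which its call begins: read the wrist's pose just before it. camera_info takes no time and is no camera call; for the wrist camera it gives the pose at the moment of the call.
A pose or a line that the arm cannot do raises ctrl.IKError and nothing moves.
- ctrl.finish_job(): hands the job in; it is judged then, once.
Trained networks look in the newest picture that a camera, given by its name, has taken for a name from the list of things; names that differ only in an ending like _2 or _b are one class to them, and where a whole thing is asked for, a point or a joint stands for the part that bears it (a point fixed in the world has none). Each returns a list of dicts, best first, with "confidence" (0 to 1); they miss things now and then, are a little off and sometimes report something else, mostly with a low value. They report only what shows in the picture. A call takes as long as a camera call.
- ctrl.search_frame(name, camera): "at" ([column, row] in pixels, amid what is visible of it).
- ctrl.outline_of(name, camera): "region" (420x560 bool, what is visible of it) and "at" ([column, row] in pixels, amid what is visible of it).
The state is a dict: "time_s": time; "joint_positions": joint angles; "dq": joint speeds; "tau": joint torques, N m; "eef_pos": TCP position; "orientation": TCP orientation; "contact_force": force on the tool from outside, world axes, zero at the start; "wrist_torque": the same for the moment, N m; "finger_gap": finger opening in mm; "grasp_force": force on a finger pad.
Only numpy, scipy, OpenCV 4.12 (cv2) and the standard library are available. Lean on these libraries where they do the work, as an engineer would, in place of code of your own. Each camera call takes 0.05 s, during which the arm holds its last target. There are 200 camera calls.

TASK

The little oil bottle stands at the back of the white stand, shut in by the white fixer bottle, the glass beaker and the lens canister. First clear all three onto the dark steel tray, leaving the oil bottle where it is; then stand the oil bottle upright in the round black holder while the three wait on the tray; finally put the three back on the stand, each upright and centred on the very pad it came from. Tip nothing over, and leave the slide carton and the tally counter alone.

Things in the scene. Friction and masses are not known exactly. Their poses are not given: they have to be found in the camera images.
- fixer_bottle_center (a point): Round white plastic bottle with a red screw cap, 52 mm diameter, 108 mm high (its 52 mm straight body reaches up to about 85 mm, the cap above is about 30 mm wide), 0.17 kg. The point is on its axis, half-way up (54 mm above its underside); z is up along the axis. The yaw is arbitrary.
- beaker_center (a point): Empty clear glass beaker, open on top, 53 mm diameter, 67 mm high, 55 g, to be gripped from outside. The point is on its axis, half-way up (33.5 mm above its underside); z up. The yaw is arbitrary.
- lens_canister_center (a point): Small round canister, whitish translucent top 35 mm in diameter on a black base 40 mm in diameter and 14 mm high, 59 mm high in all, 0.14 kg. The point is on its axis, half-way up (29.5 mm above its underside); z up. The yaw is arbitrary.
- oil_bottle_center (a point): The thing to fetch: the smallest bottle, cream body, white cap (15 mm wide, the top 9 mm), 24 mm diameter, 57 mm high, 25 g. The point is on its axis, half-way up (28.5 mm above its underside); z up. The yaw is arbitrary.
- stand: Fixed low white plate, 138 (x) by 200 mm (y), top 8 mm above the worktop, 18 mm high lip on its rear (+x) edge. Origin: centre of its underside; front (-x) roughly to the robot. Flush dark pads mark the places, centres in its frame: front (-34, 0), left (30, 62), right (30, -62) mm, each 64 mm wide; small rear pad (30, 0) for the oil bottle. The three large pads' occupants vary; so do the sides of stand and tray.
- tray: Fixed shallow rectangular dark steel tray, open on top, 160 mm (x) by 200 mm (y) outside, walls 4 mm thick and 14 mm high, inner floor 4 mm above the worktop. Origin at the centre of its underside. The side area for the three; any places on its floor will do.
- holder: Fixed round black cup holder near the front of the worktop for the oil bottle: outer diameter 48 mm (60 mm at the foot), 14 mm high, the hole 38 mm across with its floor 4 mm above the worktop. Origin at the centre of its underside. Round, so its yaw does not matter.
- slide_pack_center (a point): Bystander: small pale carton, 31 x 82 x 29 mm, lying on the worktop behind; leave it alone. The point is its centre.
- tally_counter_center (a point): Bystander: small round grey hand counter, 54 x 52 x 21 mm, lying at the front left; leave it alone. The point is its centre.

How it is judged:
By the outcome, as a careful person would: the job done as asked, in the order asked, and still so for the second after the job is handed in, with the robot touching nothing.
It also fails if it takes over 144 s, if anything falls off the work surface, if the arm or the gripper's body presses on something with over 40 N, if the wrist force passes 120 N, or if a joint passes its speed limit or range.

## Working session

There is one attempt and no reset: what is moved stays moved. The work goes in short steps, each a Python script; the robot and the scene stay as the last script left them, time stands still between calls to the robot, and variables do not carry over. Pictures are saved under pics/ and viewed, at most 14 in all, crops included, and the job is handed in when it is done.

```bash
ls; mkdir -p pics
python3 - <<'E'
from workcell import ctrl
import cv2,numpy as np
for c in("scene","top"):
    im,d=ctrl.snapshot(c); cv2.imwrite(f"pics/{c}0.png",im[:,:,::-1]); np.save(f"{c}_d.npy",d)
    i=ctrl.camera_info(c);K,R,t=[np.array(i[k]) for k in"KRt"]
    print(c,"campos",(-R.T@t).round(),K[0,0].round())
    for n in["fixer_bottle_center","beaker_center","lens_canister_center","oil_bottle_center","stand","tray","holder","slide_pack_center","tally_counter_center"]:
        for r in ctrl.outline_of(n,c)[:2]:
            v,u=np.nonzero(r["region"]); z=d[v,u]; m=z>0
            if not m.any(): print(n,r["confidence"],"nodepth");continue
            P=(np.stack([u*z,v*z,z],1)[m]@np.linalg.inv(K).T-t)@R
            print(n,round(r["confidence"],2),np.round(r["at"]),m.sum(),"med",np.median(P,0).round(),"lo",np.percentile(P,2,0).round(),"hi",np.percentile(P,98,0).round())
print(ctrl.sense())
E
```

```text
pics
scene campos [-281.  673.  569.] 482.0
fixer_bottle_center 0.82 [239. 221.] 920 med [564. 199.  66.] lo [554. 170.  11.] hi [590. 216. 115.]
beaker_center 0.6 [189. 241.] 738 med [575. 320.  52.] lo [566. 291.  11.] hi [617. 338.  73.]
lens_canister_center 0.89 [223. 250.] 506 med [511. 264.  41.] lo [504. 242.   8.] hi [535. 276.  67.]
oil_bottle_center 0.6 [241. 220.] 918 med [564. 199.  68.] lo [555. 170.  11.] hi [593. 216. 116.]
oil_bottle_center 0.49 [215. 236.] 168 med [580. 257.  41.] lo [573. 246.  12.] hi [590. 264.  65.]
stand 0.69 [212. 260.] 2072 med [531. 281.   7.] lo [485. 164.   2.] hi [627. 355.  14.]
tray 0.89 [328. 213.] 2538 med [577. -76.   3.] lo [ 489. -184.   -1.] hi [666.  24.  13.]
holder 0.91 [273. 272.] 414 med [428. 203.   5.] lo [402. 179.   1.] hi [451. 228.  14.]
slide_pack_center 0.75 [223. 206.] 218 med [726. 158.  24.] lo [718. 128.   1.] hi [750. 173.  30.]
tally_counter_center 0.78 [216. 304.] 442 med [387. 358.  18.] lo [373. 333.   2.] hi [419. 376.  21.]
top campos [435. 132. 965.] 385.0
fixer_bottle_center 0.98 [238. 202.] 504 med [576. 
[... 906 characters left out ...]
4.]
{'time_s': 1.0, 'joint_positions': array([ 9.79896349e-01,  2.20400865e-01,  1.52653279e+00,  1.12359185e-05,
        1.39465921e+00, -1.26088569e-01]), 'dq': array([ 0.00015057, -0.00065254, -0.00032227, -0.00048039,  0.00043328,
       -0.00046218]), 'tau': array([-4.08483593e-04, -4.94579887e+01, -3.87721074e+01,  6.99589332e-02,
        4.70565422e-02, -3.79813821e-05]), 'eef_pos': array([280.14906615, 558.68577037, 404.71972319]), 'orientation': array([-7.23569761e-01, -3.05712048e+00, -5.77648006e-06]), 'contact_force': array([-0.06911732,  0.25553612, -0.22554415]), 'wrist_torque': array([-0.02848623, -0.01431577, -0.06184161]), 'grasp_force': 0.0, 'finger_gap': 86.99648071165909}
```

View pics/scene0.png

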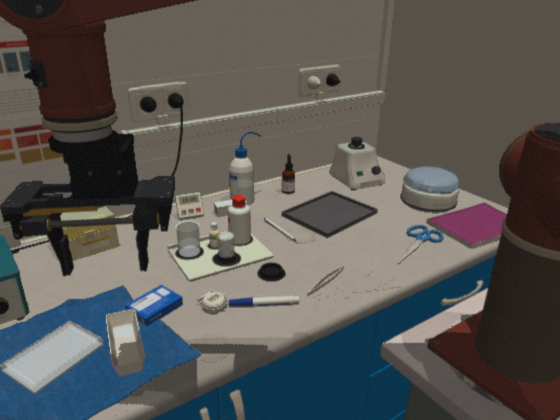

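View pics/top0.png

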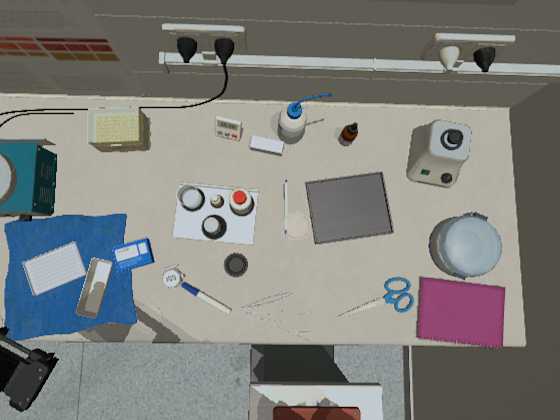

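Scene: beaker on the left pad (top 190,197), fixer on the right (239,201), canister at the front (213,226), oil at the rear (217,200), tray at (349,208), holder at (235,264). The networks agree with this, except for one wrong oil hit on the fixer. Next is a near look with the wrist camera.

```bash
cat > h.py <<'E'
from workcell import ctrl
import cv2,numpy as np
def rv(psi):  # tool down, closing line at angle psi (rad); pick the half turn with the smaller wrist angle
    return [np.array([np.cos(a),np.sin(a),0])*np.pi for a in((psi+np.pi/2)/2,(psi+np.pi*1.5)/2)]
def best(p,psi):
    c=[(abs(q[5]),i) for i,r in enumerate(rv(psi)) if (q:=ctrl.ik(p,r)) is not None]
    return rv(psi)[min(c)[1]]
def pts(region,d,i):
    K,R,t=[np.array(i[k]) for k in"KRt"]
    v,u=np.nonzero(region&(d>0)); z=d[v,u]
    return (np.stack([u*z,v*z,z],1)@np.linalg.inv(K).T-t)@R
def proj_plane(uv,z,i):
    K,R,t=[np.array(i[k]) for k in"KRt"]
    r=np.c_[np.asarray(uv,float).reshape(-1,2),np.ones(np.asarray(uv).size//2)]@np.linalg.inv(K).T@R; o=-R.T@t
    return o+r*((z-o[2])/r[:,2])[:,None]
E
python3 - <<'E'
from h import *
for k,(x,y) in enumerate([(540,250),(470,235)]):
    p=[x,y,520]; ctrl.movep(p,best(p,0)) 
    i=ctrl.camera_info("wrist"); im,d=ctrl.snapshot("wrist")
    cv2.imwrite(f"pics/w{k}.png",im[:,:,::-1]); np.savez(f"w{k}.npz",im=im,d=d,K=i["K"],R=i["R"],t=i["t"])
    R=np.array(i["R"]);print((-R.T@np.array(i["t"])).round(),R.round(2).tolist(),ctrl.sense()["joint_positions"].round(2))
    for n in["fixer_bottle_center","beaker_center","lens_canister_center","oil_bottle_center","stand","holder"]:
        for r in ctrl.outline_of(n,"wrist")[:1]:
            P=pts(r["region"],d,i)
            if len(P): print(n,round(r["confidence"],2),np.round(r["at"]),len(P),"med",np.median(P,0).round(),"lo",np.percentile(P,2,0).round(),"hi",np.percentile(P,98,0).round())
E
```

```text
[538. 321. 499.] [[1.0, 0.0, -0.0], [0.0, -0.97, 0.25], [0.0, -0.25, -0.97]] [0.3  0.1  1.45 0.   1.59 0.3 ]
fixer_bottle_center 0.55 [307. 227.] 1440 med [578. 201.  92.] lo [557. 175.  15.] hi [604. 216. 117.]
beaker_center 0.78 [320. 140.] 1322 med [595. 313.  33.] lo [567. 290.  29.] hi [615. 338.  75.]
lens_canister_center 0.93 [268. 178.] 567 med [523. 262.  66.] lo [507. 244.  20.] hi [538. 275.  68.]
oil_bottle_center 0.79 [308. 183.] 212 med [584. 256.  49.] lo [575. 245.  25.] hi [596. 264.  66.]
stand 0.76 [283. 170.] 7712 med [544. 267.   8.] lo [489. 164.   6.] hi [625. 352.  17.]
holder 0.83 [214. 213.] 991 med [431. 202.   4.] lo [404. 174.   1.] hi [456. 228.  15.]
[468. 305. 500.] [[1.0, 0.0, 0.0], [-0.0, -0.97, 0.25], [0.0, -0.25, -0.97]] [ 0.31 -0.07  1.62 -0.    1.59  0.31]
lens_canister_center 0.61 [314. 169.] 623 med [520. 261.  66.] lo [504. 243.  15.] hi [537. 275.  68.]
oil_bottle_center 0.88 [357. 168.] 307 med [582. 254.  47.] lo [575. 242.  12.] hi [593. 264.  66.]
stand 0.57 [325. 161.] 8118 med [543. 267.   8.] lo [488. 162.   4.] hi [623. 352.  18.]
holder 0.55 [258. 203.] 984 med [432. 203.   4.] lo [404. 178.   1.] hi [458. 228.  15.]
```

```bash
cat > est.py <<'E'
from h import *
from scipy.optimize import least_squares
# stand: fit the plate's top surface (z 5..11) by min-area rect from pale pixels; tops by circle fit
for k in(0,1):
    i=dict(np.load(f"w{k}.npz")); d=i["d"]; im=i["im"]
    X=np.zeros(d.shape+(3,)); X[d>0]=pts(np.ones(d.shape,bool),d,i)
    x,y,z=X[...,0],X[...,1],X[...,2]
    m=(d>0)&(z>4.5)&(z<22)&(x>470)&(x<645)&(y>140)&(y<370)
    n,l,s,c=cv2.connectedComponentsWithStats(m.astype(np.uint8)); j=1+s[1:,4].argmax()
    P=X[l==j][:,:2].astype(np.float32); r=cv2.minAreaRect(P); print(k,"rect",r,len(P))
    def top(cx,cy,zlo,zhi,rr,name):
        m=(d>0)&(z>zlo)&(z<zhi)&(np.hypot(x-cx,y-cy)<rr); Q=X[m]
        if len(Q)<8: print(name,"few",len(Q)); return
        (a,b),R=cv2.minEnclosingCircle(Q[:,:2].astype(np.float32)); print(name,len(Q),"mean",Q.mean(0).round(1),"circ",round(a,1),round(b,1),"diam",round(2*R,1))
    top(578,192,110,122,40,"cap"); top(523,256,60,72,30,"can"); top(585,252,60,70,20,"oil"); top(593,314,68,80,40,"beaker")
    top(431,202,11,17,40,"holder")
i=dict(np.load("w0.npz")); cv2.imwrite("pics/w0c.png",cv2.resize(i["im"][60:280,170:390,::-1],None,fx=2.7,fy=2.7,interpolation=cv2.INTER_CUBIC))
E
python3 est.py
```

```text
0 rect ((556.6356811523438, 254.49765014648438), (200.06741333007812, 138.28851318359375), 85.44576263427734) 7896
cap 409 mean [581.3 191.  115.5] circ 581.6 190.2 diam 30.0
can 492 mean [522.6 258.1  66. ] circ 522.5 257.5 diam 34.7
oil 90 mean [586.7 252.4  64.3] circ 586.9 252.3 diam 14.6
beaker 355 mean [593.4 314.4  73.7] circ 591.3 313.9 diam 53.3
holder 252 mean [430.5 201.8  13.1] circ 430.3 201.4 diam 47.9
1 rect ((556.5322265625, 254.4163818359375), (200.2308349609375, 138.16744995117188), 85.4311752319336) 8018
cap 424 mean [580.7 190.9 115.6] circ 581.3 190.2 diam 30.0
can 500 mean [522.  257.8  66. ] circ 522.4 257.4 diam 34.9
oil 92 mean [586.3 252.3  64.4] circ 586.5 252.2 diam 14.4
beaker 388 mean [594.2 314.8  73.6] circ 591.1 313.9 diam 53.6
holder 257 mean [430.3 201.4  13.2] circ 430.1 201.1 diam 47.4
```

Run:
```python
from h import *
i=ctrl.camera_info("top"); im,d=ctrl.snapshot("top")
for n in("tray","stand"):
    r=ctrl.outline_of(n,"top")[0]["region"]
    P=pts(r,d,i); P=P[(P[:,2]<25)]
    print(n,cv2.minAreaRect(P[:,:2].astype(np.float32)),P[:,2].min())
```

```text
tray ((581.9197998046875, -83.6218490600586), (167.27859497070312, 206.7314910888672), 9.17702579498291) -3.208126098592071
stand ((556.9829711914062, 204.19918823242188), (100.36200714111328, 139.6157684326172), 84.80585479736328) -1.1284866416032333
```

View pics/w0c.png

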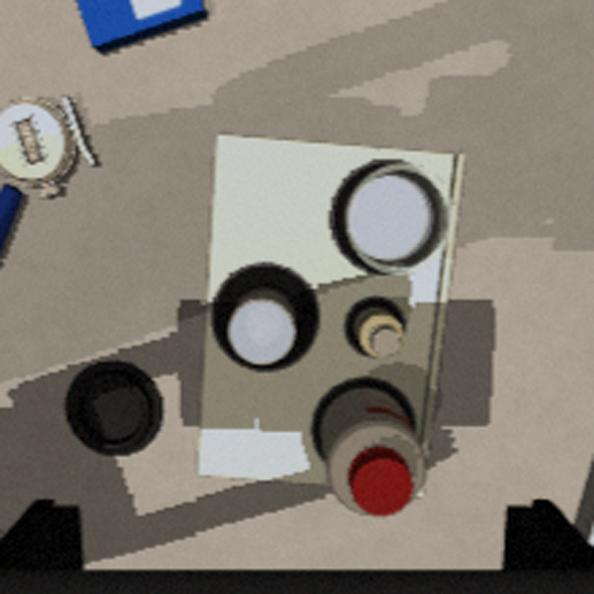

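The stand fits at (556.6, 254.4) with yaw −4.56°, and all four objects sit within 0.5 mm of their predicted pads. Diameters and heights match too. Order: fixer, beaker, canister.

```bash
cat >> h.py <<'E'
D=np.deg2rad
def fr(o,yaw):
    c,s=np.cos(D(yaw)),np.sin(D(yaw)); return lambda x,y:np.array(o)+[c*x-s*y,s*x+c*y]
S=fr((556.6,254.45),-4.56); T=fr((581.5,-83),7); HOLD=np.array([430.3,201.3])
SY,TY=-4.56,7
TOP=330+60
def pick(xy,psi,zg,N,up=TOP):
    z=zg+164; p=[*xy,up]; r=best(p,D(psi)); ctrl.movep(p,r)
    ctrl.line_to([*xy,z+15]); hit=ctrl.line_to([*xy,z],rate=60,stop_force=8)
    ctrl.gripper_close(N); ctrl.sleep(.2); s=ctrl.sense(); ctrl.line_to([*xy,up])
    e=ctrl.sense(); print("pick hit",hit,"gap",round(s["finger_gap"],1),round(e["finger_gap"],1),"F",round(e["grasp_force"],1),"t",round(e["time_s"],1),"z",s["eef_pos"].round(1))
def place(xy,psi,zg,up=TOP):
    z=zg+164; p=[*xy,up]; r=best(p,D(psi)); ctrl.movep(p,r)
    ctrl.line_to([*xy,z+8]); hit=ctrl.line_to([*xy,z-2],rate=25,stop_force=2.5); s=ctrl.sense()
    ctrl.let_go(); ctrl.sleep(.2); ctrl.line_to([*xy,up])
    e=ctrl.sense(); print("place hit",hit,"dz",round(s["eef_pos"][2]-z,1),"gap",round(s["finger_gap"],1),"t",round(e["time_s"],1))
E
python3 - <<'E'
from h import *
pick(S(30,-62),SY,8+68,25); place(T(0,-65),TY,4+68)
i=ctrl.camera_info("wrist"); im,d=ctrl.snapshot("wrist"); cv2.imwrite("pics/a.png",im[:,:,::-1])
E
```

```text
pick hit False gap 50.9 51.1 F 25.0 t 8.0 z [581.6 190.3 240.1]
place hit True dz -0.1 gap 50.8 t 13.1
```

View pics/a.png

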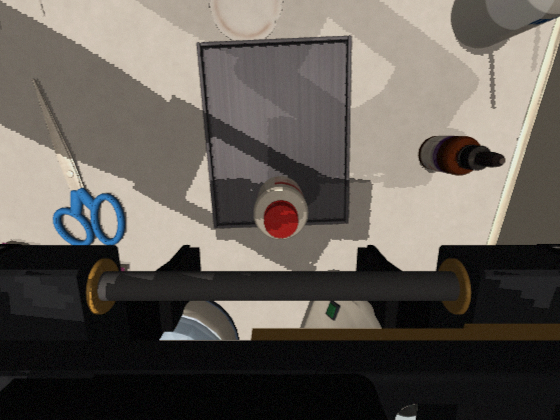

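The fixer stands upright in the tray at (281,215), inside the near wall at row 228. The tray edges look nearly aligned with the wrist frame, so a yaw of about 7° holds. Next the beaker and the canister.

Run:
```python
from h import *
pick(S(30,62),SY,8+45,12); place(T(0,63),TY,4+45)
pick(S(-34,0),SY+90,8+40,18); place(T(0,4),TY,4+40)
im,d=ctrl.snapshot("wrist"); cv2.imwrite("pics/b.png",im[:,:,::-1])
# re-measure oil and empty stand
p=[*S(-16,-4),520]; ctrl.movep(p,best(p,0)); i=ctrl.camera_info("wrist"); im,d=ctrl.snapshot("wrist"); cv2.imwrite("pics/c.png",im[:,:,::-1])
P=pts(d>0,d,i); o=P[(P[:,2]>60)&(P[:,2]<70)&(np.hypot(*(P[:,:2]-S(30,0)).T)<25)]
print("oil",cv2.minEnclosingCircle(o[:,:2].astype(np.float32)),S(30,0))
```

```text
pick hit False gap 51.8 51.8 F 12.0 t 18.6 z [591.5 313.9 217.1]
place hit True dz -0.3 gap 51.7 t 24.0
pick hit False gap 34.6 34.4 F 18.0 t 29.1 z [522.7 257.2 212. ]
place hit True dz -0.2 gap 34.5 t 34.8
oil ((586.6995849609375, 252.12255859375), 7.47161340713501) [586.50503875 252.06490934]
```

View pics/b.png

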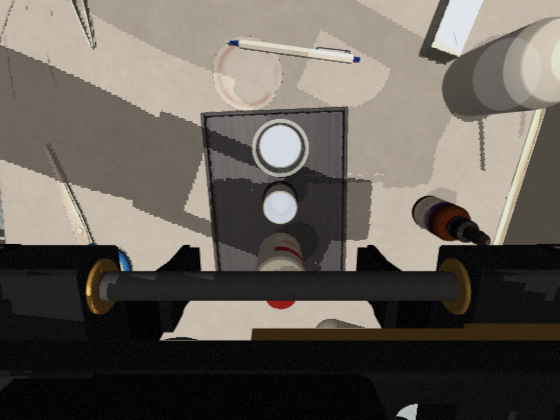

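View pics/c.png

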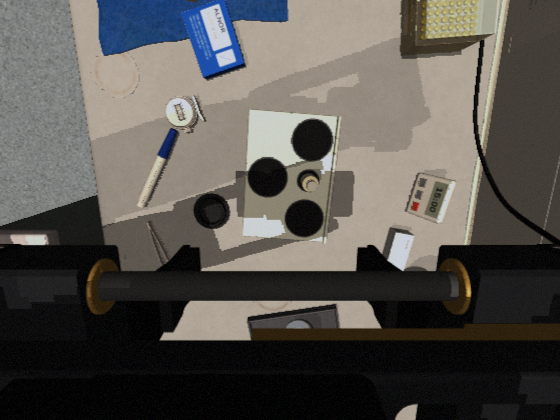

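The beaker (280,147), canister (280,207) and fixer all stand in the tray, and the oil bottle is untouched at (310,183) on the stand. Next the oil bottle goes into the holder at (212,210).

Run:
```python
from h import *
pick(S(30,0),SY+90,8+35,8); place(HOLD,SY+90,4+35)
p=[490,235,520]; ctrl.movep(p,best(p,0)); i=ctrl.camera_info("wrist"); im,d=ctrl.snapshot("wrist")
P=pts(d>0,d,i); o=P[(P[:,2]>30)&(np.hypot(*(P[:,:2]-HOLD).T)<40)]; o2=o[o[:,2]>o[:,2].max()-4]
print("oil top",o[:,2].max(),cv2.minEnclosingCircle(o2[:,:2].astype(np.float32)))
cv2.imwrite("pics/d.png",cv2.resize(im[120:240,160:360,::-1],None,fx=3,fy=3))
```

```text
pick hit False gap 23.7 23.4 F 8.0 t 41.9 z [586.5 252.1 207. ]
place hit True dz -0.8 gap 23.2 t 47.1
oil top 408.95040820740047 ((440.1590881347656, 238.40721130371094), 1.6205081939697266)
```

View pics/d.png

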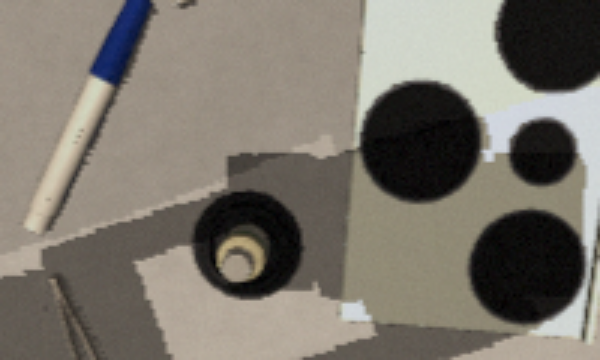

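The oil bottle stands upright in the holder (about 240,262 in the crop). Now the three go back: canister, beaker, then the tall fixer.

```bash
python3 - <<'E'
from h import *
pick(T(0,4),TY,4+40,18); place(S(-34,0),SY+90,8+40)
pick(T(0,63),TY,4+45,12); place(S(30,62),SY,8+45)
pick(T(0,-65),TY,4+68,25); place(S(30,-62),SY,8+68)
p=[540,250,520]; ctrl.movep(p,best(p,0)); i=ctrl.camera_info("wrist"); im,d=ctrl.snapshot("wrist"); cv2.imwrite("pics/e.png",im[:,:,::-1])
np.savez("w0.npz",im=im,d=d,K=i["K"],R=i["R"],t=i["t"])
p=[470,235,520]; ctrl.movep(p,best(p,0)); i=ctrl.camera_info("wrist"); im,d=ctrl.snapshot("wrist")
np.savez("w1.npz",im=im,d=d,K=i["K"],R=i["R"],t=i["t"])
print(S(-34,0),S(30,62),S(30,-62))
E
python3 est.py
```

```text
pick hit False gap 34.3 34.9 F 18.0 t 54.0 z [581. -79. 208.]
place hit True dz -0.3 gap 34.6 t 59.6
pick hit False gap 51.9 51.3 F 12.0 t 64.5 z [573.9 -20.5 213.1]
place hit True dz -0.3 gap 51.6 t 69.8
pick hit False gap 51.1 50.9 F 24.9 t 75.1 z [ 589.5 -147.5  236.1]
place hit True dz -0.1 gap 50.4 t 80.1
[522.70762275 257.15310274] [591.43422611 313.86865609] [581.57585139 190.2611626 ]
0 rect ((556.5560302734375, 254.48431396484375), (199.97906494140625, 138.10069274902344), 85.42753601074219) 8181
cap 416 mean [582.2 190.6 115.6] circ 582.3 189.7 diam 30.2
can 496 mean [523.3 258.6  66. ] circ 523.3 258.2 diam 34.9
oil few 0
beaker 359 mean [593.1 314.1  73.6] circ 591.8 314.0 diam 53.1
holder 233 mean [432.5 203.7  13.3] circ 430.5 201.0 diam 47.7
1 rect ((556.6737060546875, 254.31161499023438), (200.08241271972656, 138.5410614013672), 85.44652557373047) 8460
cap 434 mean [581.6 190.5 115.5] circ 582.4 190.1 diam 30.4
can 509 mean [522.7 258.4  65.9] circ 523.3 258.1 diam 34.9
oil few 0
beaker 383 mean [595.4 314.5  73.5] circ 591.8 313.9 diam 53.2
holder 264 mean [430.7 201.9  13.2] circ 430.3 201.0 diam 47.4
```

View pics/e.png

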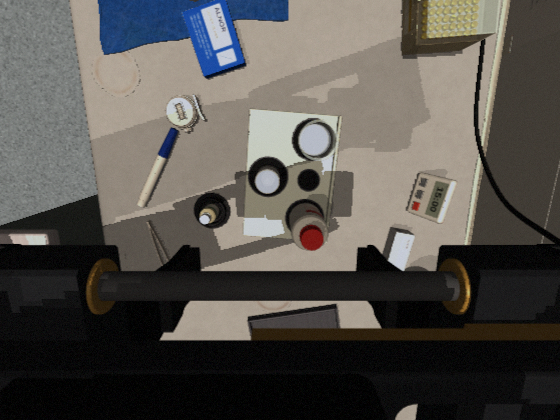

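The canister (267,180), beaker (315,140) and fixer (310,236) are back upright on their own pads, all within about 1.2 mm of centre. The oil bottle stands in the holder (208,213), and the bystanders are untouched. Nothing is touching the arm, so I'm handing in.

```bash
python3 -c "
from h import *
print(ctrl.finish_job())"
```

```text
the job is handed in; nothing more can be done
None
```

The job is handed in: the oil bottle stands upright in the round black holder, and the fixer bottle, beaker and canister are back upright on their own pads, within about 1.2 mm of centre, after about 80 s of the 144 s allowed.

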